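Roll the gift tube in front of the card stand

TASK

The gift tube lying on the sideboard belongs in front of the card stand: roll it there by pushing on its upper half with your fingertips, without grasping, sliding or lifting it. Let it come to rest lying centred on the middle of the stand and pointing straight at it, then take your hand away. Leave the stand, the candle, the dropper bottle and the tin as they are.

Things in the scene. Friction and masses are not known exactly. Their poses are not given: they have to be found in the camera images.
- gift_tube: Loose brown card tube lying on the sideboard, white band, metal caps; 68 mm across, 170 long, 0.2 kg. Origin: its middle, on the axis (z = 34 mm); own x along the axis, y and z roll with it. Starts 115-175 mm left or right of the stand's middle line, near parallel to it. Glossy, slick (friction 0.25): rolls while a finger slides on it: pushed at 0.03 m/s it coasts few mm, at 0.1 15 mm.
- stand: Pine easel with a white card, fixed; 82 mm deep, 115 wide, 212 high. Origin: centre of its underside. Its x points away from the robot, y left; the front face is 41 mm from the origin toward -x. The tube belongs on its middle line (y = 0 in its frame), along its x, the tube's middle about 160 mm (130-200) before the origin.
- candle: Bystander: candle in a clear glass, 70 mm across, 78 high, upright, loose. Origin: centre of its underside. Stands 115-175 mm from the stand's middle line, across that line from where the tube starts, so a tube rolled too far hits it.
- dropper: Amber dropper bottle with black bulb, 36 mm in diameter, 100 mm high, upright and loose beside the stand; bystander. Origin: centre of its underside.
- tin: Round balm tin, 47 mm in diameter, 15 mm high, loose beside the stand, on its other side; bystander. Origin: centre of its underside.
Not all that is in view belongs to the job. There is more than one size of the gift_tube; the one meant has the size given above.

How it is judged:
By the outcome, as a careful person would: the job done as asked, in the order asked, and still so for the second after the job is handed in, with the robot touching nothing.
It also fails if it takes over 45 s, if anything falls off the work surface, if the arm or the gripper's body presses on something with over 40 N, if the wrist force passes 120 N, or if a joint passes its speed limit or range.

ROBOT

A 6-joint arm with a two-finger parallel gripper is mounted at the origin on a cart in front of the work surface, level with it; the furniture and walls round the work are solid. World frame = base frame: x ahead of the robot, y to its left, z up, the work surface at z = 0. Lengths are in mm, angles in rad, forces in N, time in s.
With the tool pointing down it reaches from about 300 to 775 mm from the base axis. Payload 14.6 kg.
Tool frame: the origin (TCP) lies between the finger pads, 19 mm behind the fingertips; this is the grasp point; z points along the fingers, y is the line along which they close (so a half turn about z gives the same grasp; the last joint's range is limited). The gripper opens to 85 mm and grips with 20 to 120 N. Pads are 22 mm wide; open, the fingers measure 114 mm over their backs; the gripper's body (76 mm by 85 mm) begins 54 mm behind the grasp point. The pads swing forward as they close: fully open they stand 13 mm farther back than shut.
Start: joints at [1.234, 0.3, 1.521, -0, 1.321, -0.067], TCP at [146.594, 530.094, 249.981] pointing down, gripper open.
Joint ranges: [-3.03, 3.03], [-0.79, 2.21], [0.23, 2.52], [-1.04, 4.18], [0, 3.07], [-2.55, 2.55]. Speed limits (rad/s): [2.22, 2.22, 2.57, 3.14, 3.14, 3.14].

INTERFACE

Orientations are given as a unit quaternion [w, x, y, z].
In Python, from cell import status, capture, r gives the robot as it stands.
- The arm moves only by the tool advance, called after "Request:" as name(argument=value, ...) on one line, values as JSON. Schema: {"type":"object","properties":{"motion":{"type":"string"},"clamp_n":{"type":"number"},"only":{"type":"string"},"quiet":{"type":"boolean"},"lines":{"type":"string"}},"required":["motion"],"additionalProperties":false}. motion is a string of 1 to 12 rows, parted by a bar, with the numbers parted by spaces; each row has 7 numbers: dx, dy, dz in mm, then a rotation vector rx, ry, rz in rad, then the opening from 0.0 (shut) to 1.0 (fully open); each row shifts and turns the commanded pose from where the row before left it, along the tool's axes as they then stand; what a row does not reach is not made up. A row lasts 1/8 s, in which the tool goes at most 62.5 mm and 0.188 rad, less where a joint would pass 70% of its speed; a pose out of reach is approached as far as the arm can. The fingers move at their own pace and stop on an object; clamp_n is the grip in N (left out, the last holds). Time passes only in rows, so rows that do not move let the fingers close. The tool returns the time, the measured TCP pose, the force, the opening and the grip force at its end. only (a regular expression) keeps the lines of the reply that match it, lines (a string "A,B") keeps lines A to B, and quiet returns only ok. Input that does not fit is refused with a message, and nothing moves.
- status.state(): the state, without advancing time (a new reading comes with each control period).
- capture(name): name is "scene" or "top" or "wrist"; returns a dict with "img" (480x640x3 uint8, red, green, blue), "range_z" (480x640 float32, mm along the optical axis (not along the pixel's ray), 0 where there is no reading), "fx", "fy", "cx", "cy" (pixels), "rvec" (rotation vector, rad) and "tvec" (3), from world to camera coordinates, as OpenCV has them; the wrist camera has in their place "tool_from_camera" (4x4, takes a point from camera to tool coordinates, whose origin is the TCP and whose axes are the flange's). Camera axes: x right, y down, z forward; pixel columns grow to the right and rows downward; lengths in mm; the calibration is good to about 2 mm. A picture is of the moment at which its call begins: read the wrist's pose just before it.
- r.close_job(): hands the job in; it is judged then, once.
The state is a dict: "clock": time; "joints": joint angles; "qvel": joint speeds; "effort": joint torques, N m; "ee_pos": TCP position; "ee_rot": TCP orientation; "force": force on the tool from outside, world axes, zero at the start; "torque": the same for the moment, N m; "finger_gap": opening from 0.0 (shut) to 1.0 (fully open); "grasp_force": force on a finger pad.
Only numpy, scipy, OpenCV 4.12 (cv2) and the standard library are available. Lean on these libraries where they do the work, as an engineer would, in place of code of your own. Each camera call takes 0.05 s, during which the arm holds its last target. There are 200 camera calls.

## Working session

There is one attempt and no reset: what is moved stays moved. The work goes in short steps, Python scripts to look and compute and a tool call to move; the robot and the scene stay as the last step left them, time stands still between calls to the robot, and variables do not carry over. Pictures are saved under pics/ and viewed, at most 10 in all, crops included, and the job is handed in when it is done.

```bash
mkdir -p pics; cat > h.py <<'E'
import numpy as np,cv2
from cell import status,capture,r
def world(c,u,v,d=None):
    R=cv2.Rodrigues(np.array(c["rvec"],float))[0];t=np.array(c["tvec"],float).ravel()
    z=c["range_z"][int(v),int(u)] if d is None else d
    p=np.array([(u-c["cx"])/c["fx"]*z,(v-c["cy"])/c["fy"]*z,z])
    return R.T@(p-t)
def cloud(c):
    R=cv2.Rodrigues(np.array(c["rvec"],float))[0];t=np.array(c["tvec"],float).ravel()
    z=c["range_z"];v,u=np.mgrid[:480,:640]
    P=np.stack([(u-c["cx"])/c["fx"]*z,(v-c["cy"])/c["fy"]*z,z],-1)
    W=(P-t)@R; W[z==0]=np.nan
    return W
E
python3 - <<'E'
from h import *
import pickle
for n in("top","scene"):
    c=capture(n);cv2.imwrite(f"pics/{n}0.png",c["img"][...,::-1]);pickle.dump(c,open(n+".pkl","wb"))
print(status.state())
E
```

```text
{'clock': 0.1, 'joints': array([ 1.23440810e+00,  3.00426972e-01,  1.52152974e+00, -7.48424652e-06,
        1.32069418e+00, -6.65905444e-02]), 'qvel': array([-9.88252364e-04, -8.78024308e-04, -1.84540004e-03,  1.23190143e-03,
       -3.26316034e-05,  3.32936521e-04]), 'effort': array([ 1.78721122e-03, -5.44356251e+01, -3.62386322e+01, -2.94197264e-05,
        2.94217985e-03,  2.31574205e-05]), 'ee_pos': array([146.53080156, 529.92183047, 249.46722624]), 'ee_rot': array([-1.02339955e-04,  1.34489133e-01,  9.90914927e-01, -5.19139558e-04]), 'force': array([-0.29700648, -0.27104906, -0.05055415]), 'torque': array([ 0.0360374 , -0.00640272,  0.04292118]), 'grasp_force': 0.0, 'finger_gap': 0.9994309700896452}
```

View pics/top0.png

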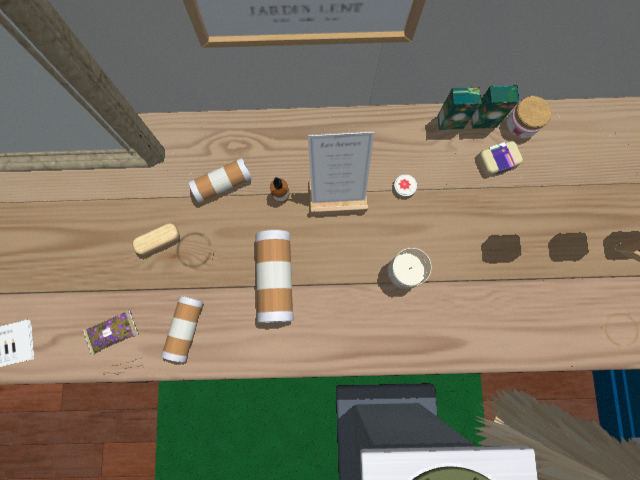

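View pics/scene0.png

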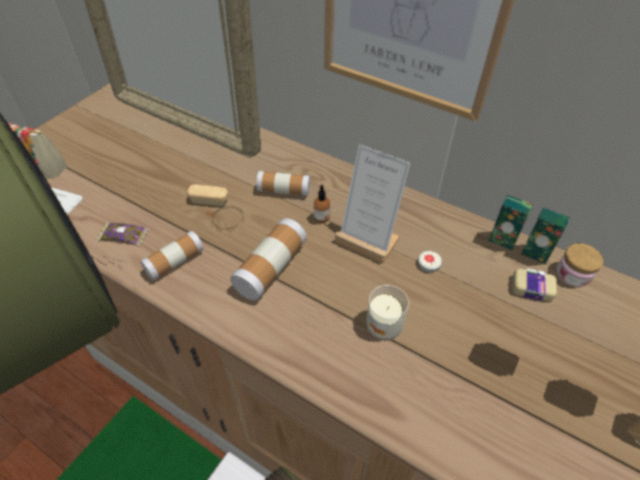

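The top view shows the large tube at about (274,277), the stand's base front edge from (310,212) to (368,208), the candle at (409,268), the dropper at (280,190) and the tin at (405,186).

```bash
python3 - <<'E'
from h import *
import pickle
c=pickle.load(open("top.pkl","rb"));W=cloud(c)
def sel(x0,x1,y0,y1,zlo,zhi):
    P=W[y0:y1,x0:x1].reshape(-1,3);return P[(P[:,2]>zlo)&(P[:,2]<zhi)]
print("table z",np.nanmedian(W[330:360,250:400,2]))
P=sel(245,305,222,335,20,90)
xy=P[:,:2].astype(np.float32);print("tube rect",cv2.minAreaRect(xy), "zmax",np.percentile(P[:,2],98))
T=P[P[:,2]>np.percentile(P[:,2],98)-6][:,:2];m=T.mean(0);u=np.linalg.svd(T-m,full_matrices=False)[2][0];print("ridge",m,np.degrees(np.arctan2(u[1],u[0])), (T@u).min()-m@u,(T@u).max()-m@u)
S=sel(295,385,120,225,6,230);print("stand n",len(S),S.min(0),S.max(0))
for a,b in((6,14),(14,30),(30,60),(60,120),(120,230)):
    Q=S[(S[:,2]>a)&(S[:,2]<b)]
    if len(Q)>5: print(a,b,len(Q),cv2.minAreaRect(Q[:,:2].astype(np.float32)))
for p in((311,213),(340,211),(367,209),(311,206),(367,203),(309,136),(372,133)):print(p,world(c,*p))
for n,b in(("candle",(380,440,240,300,30,120)),("tin",(390,420,172,202,8,40)),("drop",(262,298,170,210,15,140))):
    Q=sel(*b);print(n,Q.min(0),Q.max(0),np.median(Q,0))
E
```

```text
table z -1.0753281187916883
tube rect ((476.9803466796875, 315.9172058105469), (171.30787658691406, 67.02771759033203), 1.6021698713302612) zmax 68.25400599009552
ridge [476.0623298  315.60934832] -178.84528799739283 -86.54107754740755 83.74453126791923
stand n 4735 [604.83111216 128.45373324   6.05067956] [687.15402062 243.96511983 213.60970549]
6 14 283 ((642.9089965820312, 186.0276641845703), (74.13604736328125, 114.93753051757812), 1.3271770477294922)
14 30 630 ((641.27734375, 186.2731475830078), (70.04631805419922, 113.92825317382812), 0.6517550945281982)
30 60 482 ((637.4258422851562, 186.03872680664062), (12.079963684082031, 107.64921569824219), 2.668039083480835)
60 120 1106 ((650.3580932617188, 186.15310668945312), (19.443735122680664, 107.86209106445312), 1.3654214143753052)
120 230 2234 ((671.5360107421875, 186.4949493408203), (30.083845138549805, 108.02070617675781), 0.933056116104126)
(311, 213) [606.23310746 241.22802602  12.92920816]
(340, 211) [607.37591749 182.83867622  17.27589968]
(367, 209) [608.44947683 129.14583226  22.26290868]
(311, 206) [621.20052049 240.86684392  11.70339551]
(367, 203) [627.36785588 125.9013851   -0.80929383]
(309, 136) [682.90596673 237.96844784 210.95028271]
(372, 133) [685.99019613 135.5534257  207.50836219]
candle [448.62836663  24.1945522   30.05320587] [518.07684286  94.75057063  79.49082709] [484.17422054  58.14700815  50.87488606]
tin [635.51272302  25.87376021   8.06653721] [682.92404531  71.16946305  18.86923368] [658.11538343  48.98963624  13.77276014]
drop [633.42282948 285.21573124  15.6309832 ] [668.12667125 320.05082638 100.1789269 ] [644.74884303 300.81618082  52.66770059]
```

```bash
python3 - <<'E'
import cv2
a=cv2.imread("pics/top0.png")[120:340,240:440]
cv2.imwrite("pics/crop1.png",cv2.resize(a,None,fx=2.7,fy=2.7,interpolation=2))
E
```

```text
(no output)
```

View pics/crop1.png

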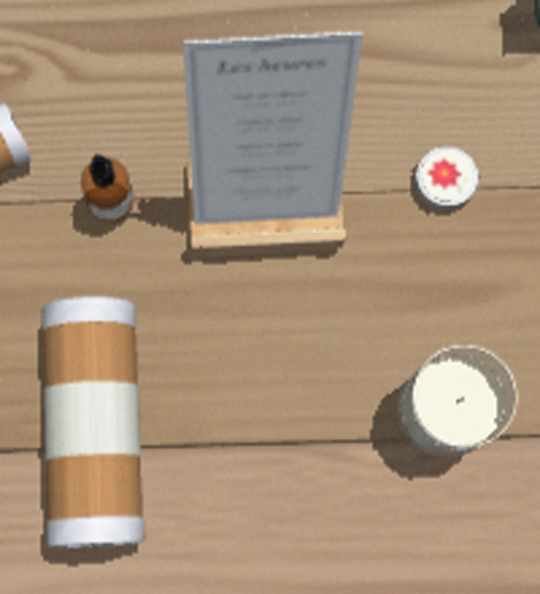

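Request:
advance(motion="-50 -5.4 0 0 0 0 1 | -50 -5.4 0 0 0 0 1 | -50 -5.4 0 0 0 0 1 | -50 -5.4 0 0 0 0 1 | -50 -5.4 0 0 0 0 1 | -50 -5.4 0 0 0 0 1 | -52 -5.4 0 0 0 0 1 | 0 0 0 0 0 0 1")

```text
clock: 1.1
ee_pos: [478.2, 398.0, 248.9]
ee_rot: [-0.0, 0.136, 0.991, -0.001]
force: [-1.4, 0.9, -0.4]
finger_gap: 1.001
grasp_force: 0.0
```

Request:
advance(motion="0 0 0 0 0 0.182 1 | 0 0 0 0 0 0.182 1 | 0 0 0 0 0 0.182 1 | 0 0 0 0 0 0.182 1 | 0 0 0 0 0 0.182 1 | 0 0 0 0 0 0.182 1 | 0 0 0 0 0 0.182 1 | 0 0 0 0 0 0 1")

```text
clock: 2.1
ee_pos: [475.1, 400.2, 249.8]
ee_rot: [-0.0, 0.697, 0.717, -0.0]
force: [-1.0, 0.8, -0.9]
finger_gap: 1.0
grasp_force: 0.0
```

```bash
python3 - <<'E'
from h import *
from scipy.spatial.transform import Rotation as Ro
s=status.state();q=s["ee_rot"];R=Ro.from_quat([q[1],q[2],q[3],q[0]]).as_matrix()
print(s["ee_pos"],R.round(4),s["clock"],s["force"])
c=capture("wrist");cv2.imwrite("pics/w1.png",c["img"][...,::-1])
M=np.array(c["tool_from_camera"]);z=c["range_z"];v,u=np.mgrid[:480,:640]
P=np.stack([(u-c["cx"])/c["fx"]*z,(v-c["cy"])/c["fy"]*z,z],-1)[z>0]@M[:3,:3].T+M[:3,3]
Q=P[(P[:,2]<60)&(P[:,2]>-40)]
print(len(Q),Q.min(0) if len(Q) else 0,Q.max(0) if len(Q) else 0)
E
```

```text
[475.06913543 400.23667901 249.82862437] [[-2.880e-02  9.996e-01 -4.000e-04]
 [ 9.996e-01  2.880e-02 -2.000e-04]
 [-2.000e-04 -4.000e-04 -1.000e+00]] 2.1 [-0.98098972  0.82905471 -0.87870274]
8181 [-11.2269124  -66.50398939 -39.99861643] [14.45503122 66.17925583  5.63862817]
```

View pics/w1.png

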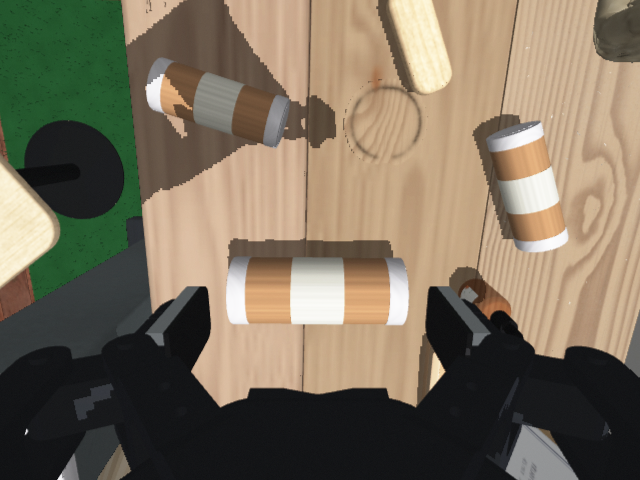

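Request:
advance(motion="0 0 49 0 0 0.008 1 | 0 0 49 0 0 0 1 | 0 0 49 0 0 0 1 | 0 0 49 0 0 0 1 | 0 0 0 0 0 0 1 | -10 0 0 0 0 0 1 | -10 0 0 0 0 0 1 | -10 0 0 0 0 0 1 | -5 0 0 0 0 0 1 | 0 0 0 0 0 0 1")

```text
clock: 3.4
ee_pos: [476.7, 364.5, 54.3]
ee_rot: [0.0, 0.701, 0.714, 0.0]
force: [0.2, -0.7, 0.3]
finger_gap: 1.001
grasp_force: 0.0
```

Request:
advance(motion="-2 0 0 0 0 0 1 | -2 0 0 0 0 0 1 | -2 0 0 0 0 0 1 | -2 0 0 0 0 0 1 | -2 0 0 0 0 0 1 | -2.5 0 0 0 0 0 1 | -3 0 0 0 0 0 1 | -3 0 0 0 0 0 1 | -3 0 0 0 0 0 1 | -3 0 0 0 0 0 1 | -3 0 0 0 0 0 1 | -3 0 0 0 0 0 1")

```text
clock: 4.9
ee_pos: [477.0, 334.2, 54.0]
ee_rot: [-0.0, 0.7, 0.714, 0.0]
force: [0.4, 0.3, -0.6]
finger_gap: 1.001
grasp_force: 0.1
```

```bash
cat >> h.py <<'E'
def tube(yg):
    W=cloud(capture("top")).reshape(-1,3)
    P=W[(W[:,2]>62)&(W[:,2]<72)&(abs(W[:,1]-yg)<45)&(abs(W[:,0]-478)<100)]
    A=W[(W[:,2]>15)&(W[:,2]<72)&(W[:,1]<yg+40)&(W[:,1]>105)&(abs(W[:,0]-478)<100)]
    # near (-y) flank: edge y per x-slice
    e=[(x,np.percentile(A[abs(A[:,0]-x)<5][:,1],2)) for x in range(405,556,15) if (abs(A[:,0]-x)<5).sum()>5]
    e=np.array(e);k=np.polyfit(e[:,0],e[:,1],1)
    print("edge yaw deg",np.degrees(np.arctan(k[0])),"edge y at 478",np.polyval(k,478),"x",A[:,0].min(),A[:,0].max())
    print("ridge",len(P),P.mean(0) if len(P) else 0)
    s=status.state();print(s["clock"],s["ee_pos"],s["force"])
E
python3 - <<'E'
from h import *
tube(310)
c=capture("top");cv2.imwrite("pics/top2.png",c["img"][...,::-1])
E
```

```text
edge yaw deg 0.41780242070587664 edge y at 478 263.2390821236476 x 483.84042394557025 562.7270787780519
ridge 188 [542.51215047 289.29280807  65.12481163]
4.95 [477.06534688 333.86055648  53.967555  ] [ 1.00978936 -1.18005137  0.30166327]
```

View pics/top2.png

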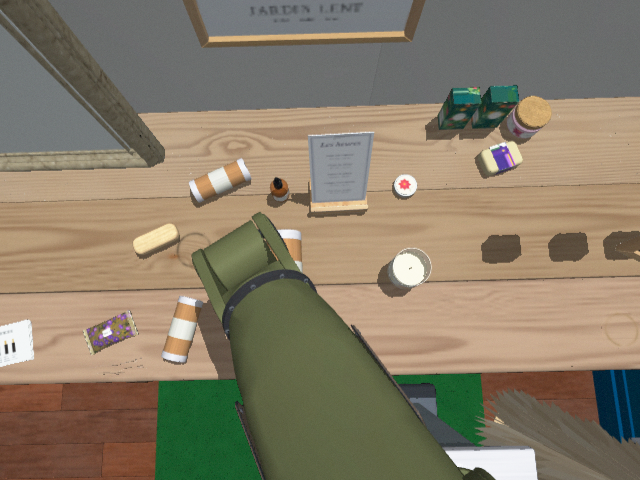

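Request:
advance(motion="-3 0 0 0 0 0 1 | -3 0 0 0 0 0 1 | -3 0 0 0 0 0 1 | -3 0 0 0 0 0 1 | -3 0 0 0 0 0 1 | -3 0 0 0 0 0 1 | -3 0 0 0 0 0 1 | -3 0 0 0 0 0 1 | -3 0 0 0 0 0 1 | -3 0 0 0 0 0 1 | -3 0 0 0 0 0 1 | -3 0 0 0 0 0 1")

```text
clock: 6.5
ee_pos: [477.7, 298.1, 54.0]
ee_rot: [0.0, 0.7, 0.714, -0.0]
force: [0.2, -0.6, 0.2]
finger_gap: 0.998
grasp_force: 0.1
```

Request:
advance(motion="-3 0 0 0 0 0 1 | -3 0 0 0 0 0 1 | -3 0 0 0 0 0 1 | -3 0 0 0 0 0 1 | -3 0 0 0 0 0 1 | -3 0 0 0 0 0 1 | -3 0 0 0 0 0 1 | -3 0 0 0 0 0 1 | -3 0 0 0 0 0 1 | -3 0 0 0 0 0 1 | -3 0 0 0 0 0 1 | -3 0 0 0 0 0 1")

```text
clock: 8.0
ee_pos: [478.4, 262.2, 54.0]
ee_rot: [0.0, 0.7, 0.714, 0.0]
force: [0.2, 0.5, 0.0]
finger_gap: 1.003
grasp_force: 0.1
```

```bash
python3 - <<'E'
from h import *
tube(220)
c=capture("scene");cv2.imwrite("pics/sc2.png",c["img"][...,::-1])
E
```

```text
edge yaw deg 9.781964604939587 edge y at 478 178.09523454439898 x 542.2188296463371 564.188718584206
ridge 0 0
8.05 [478.41530228 261.87796234  53.95238479] [-0.38971593 -0.24319288  0.20126024]h.py:20: RankWarning: Polyfit may be poorly conditioned
  e=np.array(e);k=np.polyfit(e[:,0],e[:,1],1)
```

View pics/sc2.png

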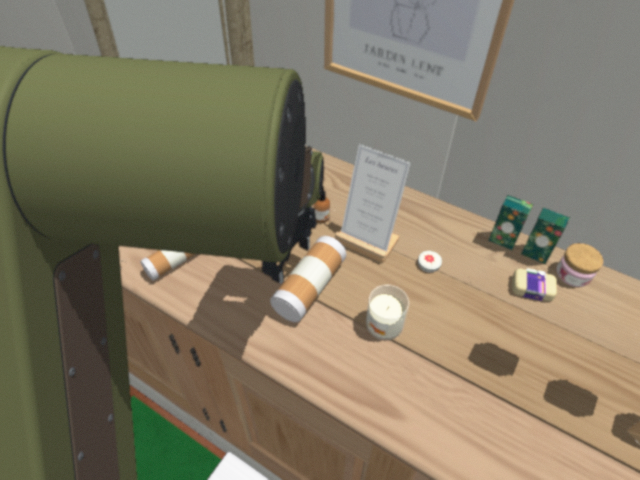

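The scene view shows the tube at about (310,278), rolling parallel, with the fingers behind it; the stand, candle, dropper and tin are untouched. I'll fit a cylinder to the scene depth.

```bash
cat >> h.py <<'E'
from scipy.optimize import least_squares
O=np.array([646.5,186.2]);ys=np.radians(1.15)
def fit(name,yg,c=None):
    c=c or capture(name);W=cloud(c).reshape(-1,3)
    P=W[(W[:,2]>8)&(W[:,2]<75)&(abs(W[:,1]-yg)<50)&(W[:,0]>390)&(W[:,0]<565)]
    f=lambda p:np.hypot((P[:,1]-p[0]-p[1]*(P[:,0]-478))*np.cos(p[1]),P[:,2]-p[2])-34
    s=least_squares(f,[yg,0.02,34],loss="soft_l1",f_scale=1.5)
    g=abs(s.fun)<4 ; g=abs(f(s.x))<4
    x0,x1=np.percentile(P[g,0],[.5,99.5]);xm=(x0+x1)/2
    y=s.x[0]+s.x[1]*(xm-478);d=np.array([xm,y])-O
    print(name,"y478",s.x[0],"yaw",np.degrees(s.x[1]),"z",s.x[2],"x",x0,x1,"n",g.sum(),"| stand frame along",d@[np.cos(ys),np.sin(ys)],"lat",d@[-np.sin(ys),np.cos(ys)])
E
python3 - <<'E'
from h import *
import pickle
fit("top",315,pickle.load(open("top.pkl","rb")));fit("scene",315,pickle.load(open("scene.pkl","rb")))
fit("scene",215);fit("scene",215)
print(status.state()["ee_pos"])
E
```

```text
top y478 316.088037757133 yaw 1.1991183774911398 z 32.34557549448031 x 393.1370981866073 561.0935528845979 n 3160 | stand frame along -166.74408337578245 lat 133.24290432357884
scene y478 315.4847585930727 yaw 0.9308556123151942 z 33.03251948826429 x 390.59529693320826 560.0518581817826 n 2597 | stand frame along -168.54807932977513 lat 132.65074445550482
scene y478 221.0406126510523 yaw 1.0472341629791284 z 33.07628195767794 x 392.74538491427927 561.7492651759837 n 2743 | stand frame along -168.51961096823774 lat 38.21673144352978
scene y478 220.3221671032209 yaw 1.1773686312881568 z 33.05756974275501 x 392.750716477805 561.776113140369 n 2745 | stand frame along -168.51797127778715 lat 37.49672905938352
[478.40776294 262.33018112  53.98022354]
```

Request:
advance(motion="-2 0 0 0 0 0 1 | -3 0 0 0 0 0 1 | -3 0 0 0 0 0 1 | -3 0 0 0 0 0 1 | -3 0 0 0 0 0 1 | -3 0 0 0 0 0 1 | -3 0 0 0 0 0 1 | -3 0 0 0 0 0 1 | -3 0 0 0 0 0 1 | -2.5 0 0 0 0 0 1 | -2 0 0 0 0 0 1 | -1.5 0 0 0 0 0 1")

```text
clock: 9.7
ee_pos: [479.0, 230.3, 54.0]
ee_rot: [-0.0, 0.7, 0.714, -0.0]
force: [-0.3, -0.0, 0.5]
finger_gap: 0.999
grasp_force: 0.1
```

Request:
advance(motion="0 0 0 0 0 0 1 | 0 0 0 0 0 0 1 | 0 0 0 0 0 0 1 | 0 0 0 0 0 0 1")

```text
clock: 10.2
ee_pos: [479.0, 230.4, 54.0]
ee_rot: [-0.0, 0.7, 0.714, -0.0]
force: [0.9, 0.0, -0.3]
finger_gap: 0.999
grasp_force: 0.0
```

```bash
python3 - <<'E'
from h import *
fit("scene",186);fit("scene",186)
print(status.state()["ee_pos"])
E
```

```text
scene y478 190.48155876862018 yaw 1.194521358088287 z 33.044236275998784 x 393.36324023773716 562.1215113889168 n 2814 | stand frame along -168.63780994568597 lat 7.662281604898282
scene y478 190.48260251345772 yaw 1.1266895459903683 z 32.997248041967175 x 393.41563809440885 562.5141701330923 n 2812 | stand frame along -168.4152115741128 lat 7.663538960511963
[478.98759436 230.37058553  53.95732638]
```

Request:
advance(motion="-1 0 0 0 0 0 1 | -1 0 0 0 0 0 1 | -1 0 0 0 0 0 1 | -1 0 0 0 0 0 1 | -1 0 0 0 0 0 1 | -1 0 0 0 0 0 1 | -0.7 0 0 0 0 0 1 | 0 0 0 0 0 0 1 | 0 0 0 0 0 0 1 | 0 0 0 0 0 0 1 | 0 0 0 0 0 0 1")

```text
clock: 11.68
ee_pos: [479.1, 223.7, 54.0]
ee_rot: [0.0, 0.7, 0.714, -0.0]
force: [-0.5, -0.4, 0.4]
finger_gap: 1.001
grasp_force: 0.0
```

```bash
python3 - <<'E'
from h import *
fit("scene",186);fit("scene",186)
print(status.state()["ee_pos"])
E
```

```text
scene y478 184.36105444290075 yaw 1.222089786418542 z 33.002741869190864 x 393.2331895756364 562.0043503278748 n 2829 | stand frame along -168.8842844587493 lat 1.542730989995519
scene y478 184.36624592313254 yaw 1.2104225734640008 z 33.05381533837558 x 393.5347356527538 562.3315453847218 n 2830 | stand frame along -168.5697381705785 lat 1.5483296518825385
[479.14497024 223.68951232  54.00188975]
```

Request:
advance(motion="-0.7 0 0 0 0 0 1 | -0.7 0 0 0 0 0 1 | 0 0 0 0 0 0 1 | 0 0 0 0 0 0 1 | 2 0 0 0 0 0 1 | 5 0 0 0 0 0 1 | 15 0 0 0 0 0 1 | 30 0 0 0 0 0 1 | 40 0 0 0 0 0 1 | 40 0 0 0 0 0 1 | 20 0 -40 0 0 0 1 | 0 0 -45 0 0 0 1")

```text
clock: 13.28
ee_pos: [475.2, 376.4, 139.4]
ee_rot: [-0.0, 0.7, 0.715, -0.001]
force: [0.3, 0.5, 0.7]
finger_gap: 1.002
grasp_force: 0.0
```

Request:
advance(motion="0 0 -50 0 0 0 1 | 20 0 -50 0 0 0 1 | 40 0 0 0 0 0 1 | 40 0 0 0 0 0 1 | 0 0 0 0 0 0 1")

```text
clock: 13.9
ee_pos: [473.0, 477.1, 238.1]
ee_rot: [-0.0, 0.699, 0.715, -0.0]
force: [0.6, -0.6, 0.1]
finger_gap: 0.999
grasp_force: 0.0
```

```bash
python3 - <<'E'
from h import *
fit("scene",186);fit("scene",186);fit("top",186)
c=capture("top");cv2.imwrite("pics/top3.png",c["img"][...,::-1])
W=cloud(c)
def sel(x0,x1,y0,y1,zlo,zhi):
    P=W[y0:y1,x0:x1].reshape(-1,3);return P[(P[:,2]>zlo)&(P[:,2]<zhi)]
for n,b in(("candle",(380,440,240,300,30,120)),("tin",(390,420,172,202,8,40)),("drop",(262,298,170,210,15,140))):
    Q=sel(*b);print(n,np.median(Q,0) if len(Q) else 0)
S=sel(300,385,120,225,14,60);print(cv2.minAreaRect(S[:,:2].astype(np.float32)))
E
```

```text
scene y478 182.55485600941645 yaw 1.1262754553031864 z 32.84228811810994 x 393.39725337543825 562.4387926912126 n 2813 | stand frame along -168.62121108909903 lat -0.26259093673007533
scene y478 182.6488449487522 yaw 1.0677965247500518 z 32.81770641231642 x 393.56574199338803 562.3314169344035 n 2813 | stand frame along -168.58876135257887 lat -0.16858118934607472
top y478 183.2249780940706 yaw 1.1852677102457791 z 32.171485028662055 x 395.7998539646816 563.2687820925975 n 3147 | stand frame along -166.99112297645146 lat 0.4083021175511256
candle [484.20658454  57.84314352  50.98143197]
tin [658.17301263  49.1020223   13.71128224]
drop [644.70238486 301.06885544  52.49862459]
((636.4828491210938, 185.54043579101562), (113.82128143310547, 63.28646469116211), 89.05599212646484)
```

View pics/top3.png

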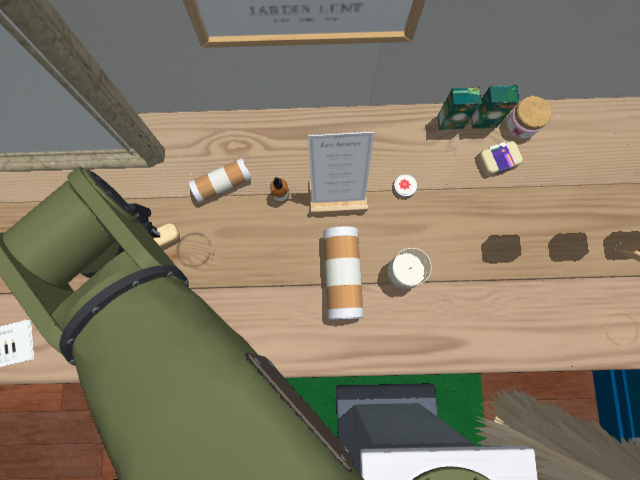

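The tube now lies at about (343,273), on the stand's middle line and parallel to it. The bystanders are where they were and the hand is clear.

Request:
advance(motion="0 0 0 0 0 0 1 | 0 0 0 0 0 0 1 | 0 0 0 0 0 0 1")

```text
clock: 14.48
ee_pos: [474.5, 474.0, 239.1]
ee_rot: [-0.0, 0.7, 0.714, 0.0]
force: [-0.4, 0.2, 0.4]
finger_gap: 1.0
grasp_force: 0.0
```

```bash
python3 - <<'E'
from h import *
fit("scene",186);print(r.close_job())
E
```

```text
scene y478 182.5851069807454 yaw 1.1421785369853144 z 32.81298654851372 x 393.1982478857465 561.9492707162751 n 2818 | stand frame along -168.96493653720094 lat -0.23232089371029155
the job is handed in; nothing more can be done
None
```

The gift tube was rolled into place: it measures within about 0.5 mm of the stand's middle line, points straight at the stand about 168 mm before its origin, and the stand, candle, dropper bottle and tin measure unmoved; I handed the job in at about 14.5 s with the hand clear.

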